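Gauge the tenon

TASK

Stand the spring-loaded bridge gauge, which lies on its back, upright on the bare bench so that it shows zero, and let go of it there. Then take it again and lower it gently over the tenon of the shorter strip, so that its sprung foot rests fully on the top of the tenon, both legs stand flat on the bench either side, and the gauge shows the tenon's height; leave it standing there. Do not shove the strip about, and leave the longer plain strip, the tape measure and the pine offcut where they lie.

Things in the scene. Friction and masses are not known exactly. Their poses are not given: they have to be found in the camera images.
- gauge: Loose bridge gauge, about 0.33 kg. Origin: midway between its two soles; own z up the gauge, y from leg to leg, -x its front. All is 44 mm deep in x. Legs 16 mm wide, |y| = 33 to 49 mm, z = 0 to 44 mm, gap 66 mm; beam 98 mm wide across them, z = 38 to 52 mm; sleeve above. It starts on its back (own +x down, front up, origin 22 mm above the bench), own z roughly to the right (world -y).
- gauge_sleeve (a point): Middle of the gauge's sleeve, the place to grip it: a plain upright post on the beam, 28 mm wide in y, 44 mm deep in x, from z = 52 to 104 mm (this point at z = 78 mm). Its front carries the scale and pointer. A rod 8 mm thick sticks 5 mm out of its top at reading 0, more as the reading grows. Axes as the gauge's.
- gauge_foot (a joint): Reading of the gauge in m: height of the sprung foot's underside above the soles of the legs. -0.006 (a stop) with the foot hanging free, 0 standing on the bare bench, at most 0.032. A soft spring (25 N/m, 0.8 N at reading 0) pushes the foot down; the gauge's own weight overcomes it and holds the legs on the bench.
- foot_tip (a point): Centre of the underside of the gauge's round flat foot (14 mm diameter), on the gauge's own z axis.
- tenon_strip: The shorter, brown planed strip with a tenon cut on one end, 46 x 172 x 20 mm, 0.15 kg, loose, lying flat. Origin: centre of its underside; own y along it. Body 46 mm wide in x and 20 mm high, y = -57 to 86 mm; tenon 34 mm wide, y = -86 to -57 mm, 6 to 14 mm above the bench. The tenon points roughly to the robot at the start.
- tenon_top (a point): Centre of the tenon's upper face, 14 mm above the bench; on the strip at y = -71.5 mm. Axes as the strip's.
- plain_strip: Bystander: longer plain brown strip without a tenon, 44 x 271 x 20 mm, lying flat. Origin: centre of its underside; own y along it. It may lie left or right of the tenoned strip.
- tape_measure: Bystander: yellow tape measure, 35 x 85 x 66 mm, standing behind the work. Origin: centre of its underside.
- offcut_pine: Bystander: pine offcut, 45 x 70 x 32 mm, behind the work. Origin: centre of its underside.
Not all that is in view belongs to the job. What is meant by the gauge is not black, and is the larger of those in its own colour.

How it is judged (in metres and radians):
On the way:
1. the gauge stands upright on the bare bench, let go, and reads zero (within 2 mm) (angle between gauge's own z axis and vertical below 0.04 rad and height (world z) of gauge below 0.003 m and linear speed of gauge below 0.01 m/s and contact force between the fingers and gauge below 0.05 N and value of joint gauge_foot between -0.002 and 0.002 m), for 0.2 s.
At the end, for the whole second after the job is handed in: The gauge stands upright (within 0.04 rad) with both legs on the bench (soles within 3 mm), let go and at rest, its foot on the top of the tenon (foot centre within 14 mm of the tenon's centre) and its reading 14 mm within 2 mm; the tenoned strip lies flat on the bench (angle between gauge's own z axis and vertical below 0.04 rad and height (world z) of each of gauge, tenon_strip below 0.003 m and linear speed of gauge below 0.01 m/s and contact force between the fingers and gauge below 0.05 N and value of joint gauge_foot between 0.012 and 0.016 m and horizontal distance between foot_tip and tenon_top below 0.014 m and angle between tenon_strip's own z axis and vertical below 0.05 rad); the robot touches nothing.
It fails at once if the gauge bears on the tenoned strip with more than 12 N (contact force between gauge and tenon_strip above 12 N).
It fails at once if the tenoned strip is shoved more than 30 mm (distance of tenon_strip from where it was at the start of the episode above 0.03 m).
It fails at once if the plain strip is moved more than 25 mm (distance of plain_strip from where it was at the start of the episode above 0.025 m).
It fails at once if the tape measure is moved more than 25 mm (distance of tape_measure from where it was at the start of the episode above 0.025 m).
It fails at once if the pine offcut is moved more than 25 mm (distance of offcut_pine from where it was at the start of the episode above 0.025 m).
It also fails if it takes over 54 s, if anything falls off the work surface, if the arm or the gripper's body presses on something with over 40 N, if the wrist force passes 120 N, or if a joint passes its speed limit or range.

ROBOT

A 6-joint arm with a two-finger parallel gripper is mounted at the origin on a cart in front of the work surface, level with it; the furniture and walls round the work are solid. World frame = base frame: x ahead of the robot, y to its left, z up, the work surface at z = 0. Lengths are in mm, angles in rad, forces in N, time in s.
With the tool pointing down it reaches from about 300 to 775 mm from the base axis. Payload 14.6 kg.
Tool frame: the origin (TCP) lies at the very end of the fingers, on their centre line; the grasp point (between the pads) lies 19 mm behind it; z points along the fingers, y is the line along which they close (so a half turn about z gives the same grasp; the last joint's range is limited). The gripper opens to 94 mm and grips with 3 to 60 N. Pads are 16 mm wide; open, the fingers measure 119 mm over their backs; the gripper's body (75 mm by 177 mm) begins 78 mm behind the grasp point.
Start: joints at [-1.301, 0.3, 1.521, -0, 1.321, -0.067], TCP at [181.75, -519.092, 205.446] pointing down, gripper open.
Joint ranges: [-3.03, 3.03], [-0.79, 2.21], [0.23, 2.52], [-1.04, 4.18], [0, 3.07], [-2.55, 2.55]. Speed limits (rad/s): [2.22, 2.22, 2.57, 3.14, 3.14, 3.14].

INTERFACE

Orientations are given as [roll, pitch, yaw] about the fixed x, y, z axes, in that order (R = Rz(yaw) Ry(pitch) Rx(roll)).
In Python, from cell import manip, camera, get_calibration gives the robot as it stands. The module is installed in compiled form; this text tells all that it offers.
- The arm moves only by the tool jog_arm, never from a script. Its argument "plan" is one flat list of numbers, 6 for each row, row after row: the shift along the world's x, y, z in m, then the turn, a rotation vector about the world's x, y, z in degrees. A call has 1 to 20 rows; each row is the pose to reach, as a shift and turn from the pose commanded when the call began; what a row does not reach only later rows make up. A row lasts 1/10 s, in which the tool goes at most 50 mm and 8.59 degrees, less where a joint would pass 70% of its speed; a pose out of reach is approached as far as the arm can. A call with a gripper value outside its range is refused whole. "claw" is the finger opening in m, from 0 to 0.094, set as the call begins (left out, the last holds). The fingers move at their own pace and stop on an object; "force" is the grip in N (left out, the last holds). Time passes only in rows, so rows that repeat a pose let the fingers close. It gives the time, the measured TCP pose, the force, the opening and the grip force at its end, in the units of the state.
- manip.read_state(): the state, without advancing time (a new reading comes with each control period).
- camera(name): name is "scene" or "top" or "wrist"; returns (picture, depth): 400x640x3 uint8, red, green, blue; 400x640 float32, mm along the optical axis (not along the pixel's ray), 0 where there is no reading.
- get_calibration(name): a dict with "fx", "fy", "cx", "cy" (pixels), "origin" and "attitude" of the camera in the world. Camera axes: x right, y down, z forward; pixel columns grow to the right and rows downward; lengths in mm; the calibration is good to about 2 mm. A picture is of the moment at which its call begins: read the wrist's pose just before it. get_calibration takes no time and is no camera call; for the wrist camera it gives the pose at the moment of the call.
- manip.sign_off(): hands the job in; it is judged then, once.
The state is a dict: "clock": time; "joints": joint angles; "qd": joint speeds; "effort": joint torques, N m; "eef_pos": TCP position; "eef_rot": TCP orientation; "wrist_force": force on the tool from outside, world axes, zero at the start; "moment": the same for the moment, N m; "finger_gap": finger opening in mm; "finger_force": force on a finger pad.
Only numpy, scipy, OpenCV 4.12 (cv2) and the standard library are available. Lean on these libraries where they do the work, as an engineer would, in place of code of your own. Each camera call takes 0.05 s, during which the arm holds its last target. There are 200 camera calls.

## Working session

There is one attempt and no reset: what is moved stays moved. The work goes in short steps, Python scripts to look and compute and a tool call to move; the robot and the scene stay as the last step left them, time stands still between calls to the robot, and variables do not carry over. Pictures are saved under pics/ and viewed, at most 10 in all, crops included, and the job is handed in when it is done.

Besides the shell and the picture viewer there is one more tool, called after ">>>" in YAML: its name, and indented under it one key for each argument. jog_arm: Moves the arm, as the interface text tells. Its arguments: {"type":"object","properties":{"plan":{"type":"array"},"claw":{"type":"number"},"force":{"type":"number"}},"required":["plan"]}

```bash
mkdir -p pics; cat > h.py <<'E'
import numpy as np, cv2
from scipy.spatial.transform import Rotation as R
from cell import manip, camera, get_calibration
def grab(n):
    c=get_calibration(n); p,d=camera(n); return c,p,d
def pts(c,d):
    v,u=np.mgrid[:d.shape[0],:d.shape[1]]
    P=np.stack([(u-c["cx"])/c["fx"]*d,(v-c["cy"])/c["fy"]*d,d],-1)
    A=np.array(c["attitude"],float)
    M=A if A.shape==(3,3) else R.from_euler('xyz',A).as_matrix()
    return P@M.T+np.array(c["origin"])
E
python3 - <<'E'
from h import *
print(manip.read_state())
for n in("top","scene"):
    c,p,d=grab(n); print(c); np.savez(n+".npz",p=p,d=d,P=pts(c,d)); cv2.imwrite(f"pics/{n}0.png",p[:,:,::-1])
    P=pts(c,d); print(P[200,320],P[350,320])
E
```

```text
{'clock': 0.0, 'joints': array([-1.30061733e+00,  3.00494883e-01,  1.52158905e+00,  2.50008425e-05,
        1.32069481e+00, -6.66061297e-02]), 'qd': array([-0.00232688, -0.00088404,  0.00029118, -0.00055325, -0.00109674,
       -0.00066962]), 'effort': array([-1.02736911e-03, -5.31805015e+01, -3.52732480e+01,  7.07761617e-02,
        2.43626320e-02, -1.29129930e-04]), 'eef_pos': array([ 181.6793374 , -518.84593599,  204.86991244]), 'eef_rot': array([-3.14041080e+00, -1.03104857e-04,  3.36778861e-01]), 'wrist_force': array([ 0.02264379,  0.60411978, -0.36987711]), 'moment': array([ 0.0074082 , -0.0137542 ,  0.00066525]), 'finger_force': 0.0, 'finger_gap': 93.84203132356824}
{'fx': 508.7639374397082, 'fy': 508.7639374397082, 'cx': 317.59998555942326, 'cy': 201.55937141656074, 'origin': array([ -49.97690802,  177.85232523, 1987.75548495]), 'attitude': array([-2.82930955e+00,  2.49032507e-03, -1.49196943e+00])}
[596.36993316 223.98307008   1.52091548] [  29.40151666  178.41818097 -799.78147912]
{'fx': 490.6032445884526, 'fy': 490.6032445884526, 'cx': 321.26119100281807, 'cy': 195.04936979789466, 'origin': array([-272.25606935,  862.19114946, 1134.79663385]), 'attitude': array([-2.37604703, -0.01755945, -2.19023351])}
[593.33502241 225.31688948  -5.97752792] [ 217.34269876  490.47749749 -106.41930124]
```

View pics/top0.png

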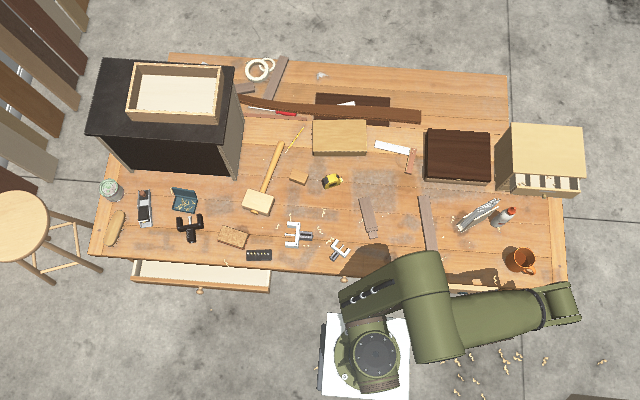

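View pics/scene0.png

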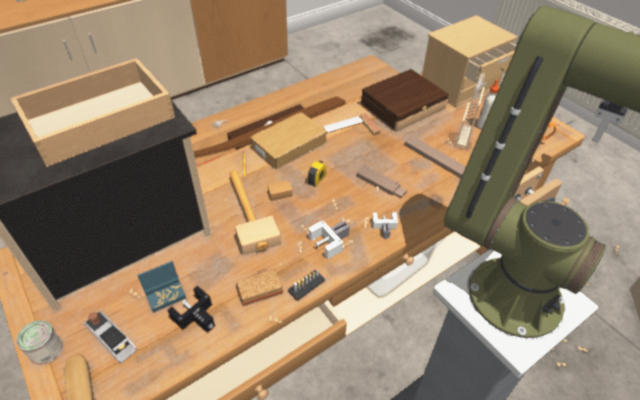

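Top view: the gauge is the larger white bracket at (298,234), with its sleeve to (312,236). A smaller decoy is at (340,250). The tenoned strip runs from (364,198) to (373,236), the plain strip is at (427,222), the tape at (332,181) and the offcut at (299,178).

```bash
python3 - <<'E'
from h import *
ims=[]
for n,(u0,v0,u1,v1) in (("top",(275,170,395,270)),("scene",(290,170,430,260))):
    z=np.load(n+".npz");p,P=z["p"],z["P"]
    ims.append(cv2.resize(p[v0:v1,u0:u1,::-1],(780,290*1),interpolation=cv2.INTER_CUBIC) if 0 else cv2.resize(p[v0:v1,u0:u1,::-1],(400,300),interpolation=cv2.INTER_CUBIC))
    hsv=cv2.cvtColor(p,cv2.COLOR_RGB2HSV)
    X,Y,Z=P[...,0],P[...,1],P[...,2]
    print(n,"bench z",np.median(Z[(abs(X-500)<150)&(abs(Y-150)<200)]))
    for nm,m in (("high30-60",(Z>30)&(Z<60)),("high8-28",(Z>9)&(Z<28))):
        m=m&(X>250)&(X<750)&(Y>-150)&(Y<450)
        k,l,s,c=cv2.connectedComponentsWithStats(m.astype(np.uint8))
        for i in range(1,k):
            if s[i,4]>25:
                q=l==i; r=cv2.minAreaRect(np.c_[X[q],Y[q]].astype(np.float32))
                print(nm,s[i],"med",np.round(np.median(P[q],0)),np.round(r[0]),np.round(r[1]),round(r[2]),np.median(p[q],0))
cv2.imwrite("pics/crop.png",np.hstack(ims))
E
```

```text
top bench z 1.4110886310297701
high30-60 [265 159  13  31 108] med [701. 438.  38.] [683. 442.] [ 26. 138.] 75 [249. 207. 128.]
high30-60 [289 168  20  15 145] med [682. 319.  35.] [683. 320.] [71. 48.] 75 [234. 186. 128.]
high30-60 [322 178  18   9  69] med [659. 196.  50.] [661. 186.] [34. 69.] 4 [132. 111.  68.]
high30-60 [262 194  12  21 169] med [553. 433.  50.] [548. 433.] [38. 83.] 86 [253. 239. 196.]
high30-60 [285 221  28  26 292] med [435. 302.  44.] [436. 295.] [101. 104.] 0 [237. 239. 237.]
high30-60 [331 240  10  20  72] med [382. 150.  35.] [387. 147.] [77. 35.] 4 [216.5 214.5 215.5]
high30-60 [341 250   9   8  26] med [375. 111.  33.] [380. 110.] [18. 34.] 55 [255. 255. 255.]
high8-28 [323 180  20  10  34] med [656. 181.  18.] [664. 176.] [17. 84.] 23 [150.  127.5  58.5]
high8-28 [359 193  19  46 418] med [539.  24.  20.] [540.  25.] [191.  54.] 13 [187. 161. 141.]
high8-28 [258 249  15  12 116] med [348. 424.  16.] [349. 423.] [54. 44.] 86 [91.  86.5 82. ]
scene bench z -2.925613150203162
high30-60 [308 161  19  20 157] med [659. 203.  49.] [670. 186.] [36. 71.] 24 [1
[... 741 characters left out ...]
669. 331.] [79. 36.] 46 [149. 111.  72.]
high8-28 [373 217  18  20  90] med [385. 156.  20.] [382. 154.] [25. 76.] 90 [150. 138. 133.]
high8-28 [388 221  10  10  45] med [367. 118.  21.] [368. 127.] [20. 38.] 10 [177. 174. 167.]
high8-28 [309 229  25  18 137] med [450. 323.  22.] [448. 327.] [47. 61.] 82 [181. 179. 170.]
high8-28 [338 230  12   9  47] med [422. 262.  20.] [422. 262.] [42.  6.] 87 [106. 101. 100.]
high8-28 [273 238   8   7  32] med [511. 439.  20.] [511. 437.] [23.  6.] 80 [170.  137.5 103. ]
high8-28 [325 247  18  11  71] med [387. 327.  18.] [388. 322.] [55. 15.] 77 [183. 181. 176.]
high8-28 [303 270  22  21 208] med [345. 424.  13.] [349. 424.] [43. 55.] 4 [89.  84.5 81.5]
```

View pics/crop.png

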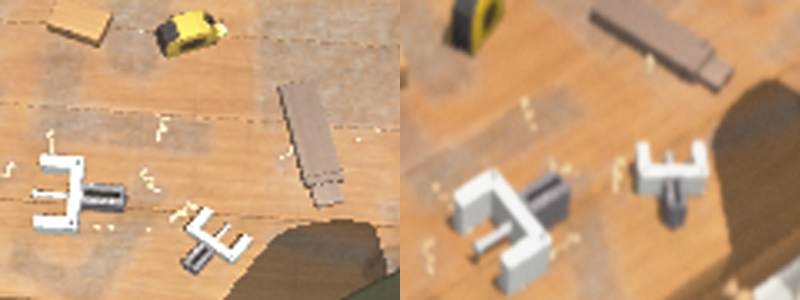

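The right crop confirms it. The gauge has its legs at +y and its sleeve at -y, and the decoy sits at about (382,140). I'm moving to a spot where the wrist camera can see both the tenon and the gauge.

>>> jog_arm:
  plan: [0.25,0.64,0.11,0,0,70.7,0.25,0.64,0.11,0,0,70.7,0.25,0.64,0.11,0,0,70.7,0.25,0.64,0.11,0,0,70.7,0.25,0.64,0.11,0,0,70.7,0.25,0.64,0.11,0,0,70.7,0.25,0.64,0.11,0,0,70.7,0.25,0.64,0.11,0,0,70.7,0.25,0.64,0.11,0,0,70.7,0.25,0.64,0.11,0,0,70.7,0.25,0.64,0.11,0,0,70.7,0.25,0.64,0.11,0,0,70.7,0.25,0.64,0.11,0,0,70.7,0.25,0.64,0.11,0,0,70.7,0.25,0.64,0.11,0,0,70.7,0.25,0.64,0.11,0,0,70.7,0.25,0.64,0.11,0,0,70.7,0.25,0.64,0.11,0,0,70.7]
  claw: 0.06

```text
clock: 1.9
eef_pos: [431.5, 119.8, 315.5]
eef_rot: [3.142, 0.0, 1.569]
wrist_force: [-0.1, -0.4, -0.4]
finger_gap: 59.9
finger_force: 0.0
```

```bash
python3 - <<'E'
from h import *
c,p,d=grab("wrist"); P=pts(c,d); np.savez("w1.npz",p=p,d=d,P=P); cv2.imwrite("pics/w1.png",p[:,:,::-1]); s=manip.read_state(); print(s["eef_pos"],s["eef_rot"],s["joints"],s["clock"],c["origin"],c["attitude"])
X,Y,Z=P[...,0],P[...,1],P[...,2]
print(X[d>0].min(),X[d>0].max(),Y[d>0].min(),Y[d>0].max())
E
```

```text
[431.5821368  119.8896692  315.53017484] [3.14139045e+00 1.03488393e-05 1.56908656e+00] [ 1.89187288e-01  2.19440582e-03  1.60965989e+00 -4.85678506e-05
  1.52954180e+00  1.90899053e-01] 1.95 [432.46646728 191.10358727 494.96763476] [ 2.89540942e+00 -4.00171810e-04 -2.26214165e-03]
-971.2170581575037 1062.524672586951 -1087.4729305436986 647.3782266381118
```

View pics/w1.png

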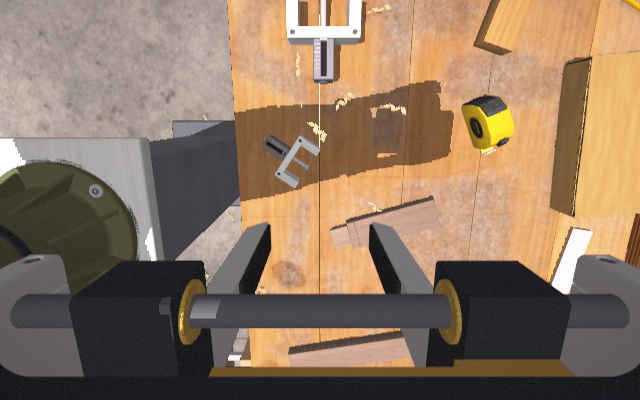

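The wrist view shows the gauge's sleeve at (323,60) and its beam at (325,33). The tenon is at (347,233), with its shoulder at about x = 358. I'll measure both from this view.

```bash
python3 - <<'E'
from h import *
z=np.load("w1.npz");p,P=z["p"],z["P"]; X,Y,Z=P[...,0],P[...,1],P[...,2]
V,U=np.mgrid[:400,:640]
hsv=cv2.cvtColor(p,cv2.COLOR_RGB2HSV)
print("bench",np.median(Z[(U>260)&(U<400)&(V>90)&(V<200)]))
g=(Z>30)&(Z<60)&(U>280)&(U<370)&(V<90)
print("gauge Z",np.median(Z[g]),"Y",np.percentile(Y[g],[0,1,50,99,100]),"X",np.percentile(X[g],[0,1,99,100]))
w=[]
for v in range(30,90,4):
    q=g[v]; 
    if q.sum()>3: print(v,round(Y[v][q].mean(),1),np.round([X[v][q].min(),X[v][q].max(),(X[v][q].min()+X[v][q].max())/2],1), round(np.median(Z[v][q]),1))
t=(U>325)&(U<450)&(V>185)&(V<255)
for nm,a,b in(("body",16.5,30),("tenon",10,16.5)):
    q=t&(Z>a)&(Z<b); k,l,s,c=cv2.connectedComponentsWithStats(q.astype(np.uint8)); i=1+np.argmax(s[1:,4]); q=l==i
    r=cv2.minAreaRect(np.c_[X[q],Y[q]].astype(np.float32)); print(nm,s[i],np.median(Z[q]),r, cv2.boxPoints(r).round(1).tolist())
# depth row profile
for v in (228,234,240): print(v,[(u,int(X[v,u]),int(Y[v,u]),round(Z[v,u])) for u in range(326,372,4)])
E
```

```text
bench 0.2616658638916647
gauge Z 44.01394349829147 Y [239.08190898 242.49881608 297.56301749 336.51329209 339.87763395] X [388.7107018  389.77043058 485.73567304 486.91645531]
30 302.0 [390.2 486.  438.1] 44.3
34 297.3 [390.1 486.  438.1] 44.1
38 293.5 [390.8 485.9 438.4] 38.1
42 287.6 [424.2 450.6 437.4] 44.6
46 282.7 [424.2 450.8 437.5] 44.3
50 277.8 [424.2 450.8 437.5] 44.8
54 272.9 [424.1 450.8 437.5] 44.2
58 267.9 [424.1 450.9 437.5] 44.8
62 263.0 [424.1 450.9 437.5] 44.2
66 258.0 [424.  451.  437.5] 44.4
70 253.0 [424.  451.  437.5] 43.8
74 247.9 [424.  451.1 437.5] 44.3
78 242.9 [423.7 451.1 437.4] 43.4
body [ 346  199   94   50 2010] 20.104199612069976 ((549.1058349609375, 25.115440368652344), (143.8014678955078, 46.69097137451172), 16.342456817626953) [[473.5, 27.299999237060547], [486.70001220703125, -17.5], [624.7000122070312, 22.899999618530273], [611.5, 67.69999694824219]]
tenon [330 225  22  24 352] 14.228628760626322 ((466.794921875, 0.9601020812988281), (28.556276321411133, 35.0068244934082), 16.18411636352539) [[448.20001220703125, 13.800000190734863], [458.0, -19.799999237060547], [485.3999938964844, -11.899999618530273], [475.6000061035156, 21.700000762939453]]
228 [(326, 443, 11, 2), (330, 449, 11, 0), (334, 455, 15, 12), (338, 462, 16, 15), (342, 468, 16, 14), (346, 475, 16, 14), (350, 481, 18, 20), (354, 487, 18, 20), (358, 494, 18, 20), (362, 500, 18, 21), (366, 506, 18, 21), (370, 462, 127, 319)]
234 [(326, 443, 0, -1), (330, 449, 1, 1), (334, 455, 5, 14), (338, 462, 6, 16), (342, 469, 5, 13), (346, 475, 6, 16), (350, 481, 7, 19), (354, 487, 8, 21), (358, 494, 8, 20), (362, 501, 7, 19), (366, 507, 7, 19), (370, 462, 123, 321)]
240 [(326, 443, -9, 1), (330, 449, -9, 1), (334, 456, -4, 14), (338, 462, -4, 15), (342, 469, -4, 14), (346, 475, -4, 14), (350, 482, -4, 15), (354, 488, -2, 20), (358, 494, -2, 20), (362, 501, -1, 21), (366, 507, -2, 20), (370, 462, 120, 321)]
```

Results agree with the given sizes. The tenon centre is (466.7, 1.0), its top reads 14.2 mm, and the strip lies 16.3° from world x. The sleeve axis is at x = 437.5, its yaw is about 0, and its top is at y ≈ 240.5 with the front face at 44 mm. I'll grip with the tool tilted 45°, starting from a pre-grasp pose.

>>> jog_arm:
  plan: [0.003,0.04,-0.06,8,0,0,0.006,0.08,-0.11,16,0,0,0.006,0.1,-0.15,24,0,0,0.006,0.1,-0.19,32,0,0,0.006,0.1,-0.23,40,0,0,0.006,0.1,-0.248,45,0,0,0.006,0.1,-0.248,45,0,0,0.006,0.1,-0.248,45,0,0,0.006,0.1,-0.248,45,0,0]

```text
clock: 2.85
eef_pos: [439.1, 220.9, 69.8]
eef_rot: [3.136, -0.783, 1.574]
wrist_force: [0.7, 0.6, 0.5]
finger_gap: 60.1
finger_force: 0.0
```

```bash
python3 - <<'E'
from h import *
s=manip.read_state(); print(s["eef_pos"].round(1),s["eef_rot"].round(3),s["joints"].round(2))
print((np.array([437.5,277.5,10.5])-s["eef_pos"]).round(1))
E
```

```text
[439.1 220.9  69.8] [ 3.136 -0.783  1.574] [-0.02  0.39  2.    0.96  1.04 -0.65]
[ -1.6  56.6 -59.3]
```

>>> jog_arm:
  plan: [0,0.02,-0.02,0,0,0,0,0.04,-0.04,0,0,0,0,0.05,-0.05,0,0,0,0,0.057,-0.057,0,0,0,0,0.057,-0.057,0,0,0,0,0.057,-0.057,0,0,0]

```text
clock: 3.45
eef_pos: [438.2, 277.8, 11.3]
eef_rot: [3.14, -0.785, 1.572]
wrist_force: [0.1, 0.8, -0.1]
finger_gap: 60.2
finger_force: 0.0
```

>>> jog_arm:
  plan: [0,0,0,0,0,0,0,0,0,0,0,0,0,0,0,0,0,0,0,0,0,0,0,0,0,0,0,0,0,0,0,0,0,0,0,0]
  claw: 0.015
  force: 40

```text
clock: 4.05
eef_pos: [437.7, 277.8, 10.5]
eef_rot: [-3.141, -0.786, 1.571]
wrist_force: [-1.6, -3.6, 4.1]
finger_gap: 28.1
finger_force: 40.0
```

The sleeve is held: the gap reads 28.1 mm, matching its 28 mm width. Next I lift, then turn the gauge upright with Rx(-90) followed by Rz(60).

>>> jog_arm:
  plan: [0,0,0.03,0,0,0,0,0,0.08,0,0,0,0,0,0.13,0,0,0,0,0,0.14,-5.4,-3.1,3.1,0.003,-0.002,0.14,-10.8,-6.2,6.2,0.005,-0.004,0.14,-16.2,-9.3,9.3,0.007,-0.005,0.14,-21.6,-12.5,12.5,0.01,-0.006,0.14,-27,-15.6,15.6,0.012,-0.008,0.14,-32.4,-18.7,18.7,0.014,-0.01,0.14,-37.8,-21.8,21.8,0.016,-0.011,0.14,-43.2,-24.9,24.9,0.018,-0.012,0.14,-48.6,-28,28,0.02,-0.013,0.14,-54,-31.2,31.2,0.022,-0.014,0.14,-59.4,-34.3,34.3,0.022,-0.014,0.14,-64.8,-37.4,37.4,0.022,-0.014,0.13,-70.1,-40.5,40.5,0.022,-0.014,0.12,-75.5,-43.6,43.6,0.022,-0.014,0.1,-80.9,-46.7,46.7,0.022,-0.014,0.1,-80.9,-46.7,46.7,0.022,-0.014,0.1,-80.9,-46.7,46.7]

```text
clock: 6.05
eef_pos: [459.4, 264.1, 110.1]
eef_rot: [3.141, 0.782, 2.616]
wrist_force: [1.4, -0.7, -3.7]
finger_gap: 27.6
finger_force: 40.0
```

```bash
python3 - <<'E'
from h import *
s=manip.read_state(); print(s["eef_pos"].round(1),s["eef_rot"].round(3),s["joints"].round(2))
print(R.from_euler('xyz',s["eef_rot"]).as_matrix().round(3))
c,p,d=grab("scene"); cv2.imwrite("pics/s2.png",cv2.resize(p[140:300,220:460,::-1],(720,480),interpolation=cv2.INTER_CUBIC))
E
```

```text
[459.4 264.1 110.1] [3.141 0.782 2.616] [ 0.81  0.35  1.91 -1.    0.95  0.41]
[[-0.614  0.501  0.61 ]
 [ 0.356  0.865 -0.353]
 [-0.704  0.    -0.71 ]]
```

View pics/s2.png

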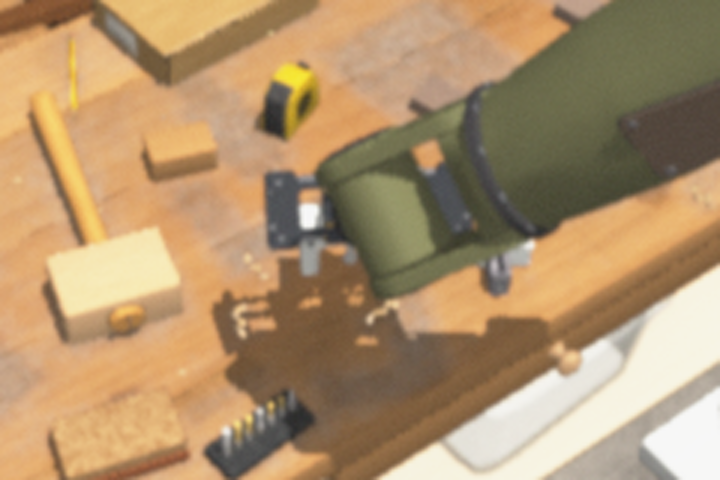

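The scene view shows the gauge upright in the hand, mostly hidden behind the wrist. I'm lowering it and watching the force.

>>> jog_arm:
  plan: [0,0,-0.015,0,0,0,0,0,-0.03,0,0,0,0,0,-0.036,0,0,0,0,0,-0.039,0,0,0,0,0,-0.04,0,0,0,0,0,-0.04,0,0,0]

```text
clock: 6.7
eef_pos: [459.3, 266.8, 74.3]
eef_rot: [-3.138, 0.776, 2.616]
wrist_force: [0.2, 0.3, -4.8]
finger_gap: 27.9
finger_force: 40.0
```

>>> jog_arm:
  plan: [0,0,-0.001,0,0,0,0,0,-0.002,0,0,0,0,0,-0.003,0,0,0,0,0,-0.003,0,0,0]

```text
clock: 7.1
eef_pos: [459.0, 267.2, 71.7]
eef_rot: [-3.136, 0.775, 2.617]
wrist_force: [-0.0, -0.5, -3.2]
finger_gap: 28.2
finger_force: 40.0
```

>>> jog_arm:
  plan: [0,0,0.005,0,0,5,0,0,0.006,0,0,10,0,0,0.006,0,0,18,0,0,0.006,0,0,26,0,0,0.006,0,0,30,0,0,0.006,0,0,30,0,0,0.006,0,0,30]

```text
clock: 7.8
eef_pos: [463.5, 270.4, 109.5]
eef_rot: [-3.136, 0.713, 3.137]
wrist_force: [-0.7, 0.7, -3.9]
finger_gap: 27.7
finger_force: 40.0
```

```bash
python3 - <<'E'
from h import *
s=manip.read_state(); print(s["eef_pos"].round(1),s["eef_rot"].round(3),s["joints"].round(2))
E
```

```text
[463.5 270.4 109.5] [-3.136  0.713  3.137] [ 0.67  0.19  2.09 -1.04  0.5  -0.04]
```

At this radius joint 4 sits at its limit. I'll move farther out with a radial heading, at clear bench around (560,285).

>>> jog_arm:
  plan: [0.03,0.005,0.035,0,0,6,0.06,0.01,0.035,0,0,12,0.08,0.015,0.035,0,0,18,0.1,0.02,0.035,0,0,24,0.1,0.02,0.035,0,0,27,0.1,0.02,0.035,0,0,27,0.1,0.02,0.035,0,0,27,0.1,0.02,0.035,0,0,27,0.1,0.02,0.035,0,0,27,0.1,0.02,0.035,0,0,27]

```text
clock: 8.8
eef_pos: [562.8, 291.1, 143.4]
eef_rot: [-3.138, 0.709, -2.674]
wrist_force: [-0.2, -0.4, -3.4]
finger_gap: 27.9
finger_force: 40.0
```

```bash
python3 - <<'E'
from h import *
s=manip.read_state(); print(s["eef_pos"].round(1),s["eef_rot"].round(3),s["joints"].round(2))
E
```

```text
[562.8 291.1 143.4] [-3.138  0.709 -2.674] [ 0.4   0.25  1.91  0.14  0.27 -1.75]
```

>>> jog_arm:
  plan: [0,0,0,0,0,0,0,0,0,0,0,0,0,0,0,0,0,0,0,0,0,0,0,0]

```text
clock: 9.2
eef_pos: [563.3, 290.8, 144.4]
eef_rot: [-3.136, 0.712, -2.672]
wrist_force: [-0.1, 0.4, -3.6]
finger_gap: 27.9
finger_force: 40.0
```

```bash
python3 - <<'E'
from h import *
s=manip.read_state(); print(s["eef_pos"].round(1),s["eef_rot"].round(3),s["joints"].round(2))
E
```

```text
[563.3 290.8 144.4] [-3.136  0.712 -2.672] [ 0.4   0.25  1.91  0.14  0.27 -1.76]
```

>>> jog_arm:
  plan: [0,0,-0.01,1,-2,0,0,0,-0.025,1.9,-3.7,0,0,0,-0.04,1.9,-3.7,0,0,0,-0.055,1.9,-3.7,0,0,0,-0.06,1.9,-3.7,0,0,0,-0.06,1.9,-3.7,0,0,0,-0.06,1.9,-3.7,0]

```text
clock: 9.9
eef_pos: [563.8, 292.4, 87.3]
eef_rot: [-3.13, 0.78, -2.667]
wrist_force: [-0.4, -0.1, -2.9]
finger_gap: 27.7
finger_force: 40.0
```

```bash
python3 - <<'E'
from h import *
s=manip.read_state(); print(s["eef_pos"].round(1),s["eef_rot"].round(3),s["joints"].round(2))
r=R.from_euler('xyz',s["eef_rot"]); t=R.from_euler('xyz',[np.pi,.785,s["eef_rot"][2]]); print((t*r.inv()).as_rotvec(degrees=True))
c,p,d=grab("scene"); cv2.imwrite("pics/s3.png",cv2.resize(p[120:280,240:480,::-1],(720,480),interpolation=cv2.INTER_CUBIC))
E
```

```text
[563.8 292.4  87.3] [-3.13   0.78  -2.667] [ 0.4   0.36  1.98  0.93  0.05 -2.55]
[ 0.54615405 -0.02248684  0.4729837 ]
```

View pics/s3.png

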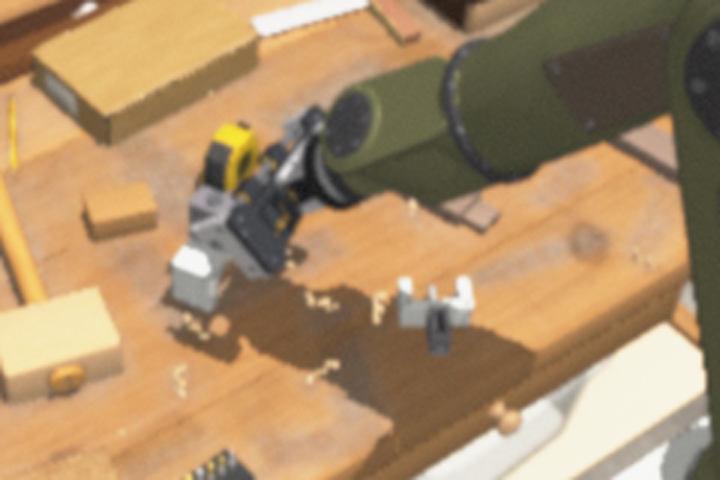

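The gauge is upright in the hand above clear bench. The wrist is near its straight-arm limit, so I'll shift about 40 mm outward while lowering.

>>> jog_arm:
  plan: [0.01,0.005,0,0,0,0,0.02,0.01,0,0,0,0,0.035,0.018,0,0,0,0,0.035,0.018,-0.004,0,0,0,0.035,0.018,-0.008,0,0,0,0.035,0.018,-0.012,0,0,0,0.035,0.018,-0.012,0,0,0]

```text
clock: 10.65
eef_pos: [598.7, 310.3, 75.0]
eef_rot: [-3.131, 0.78, -2.669]
wrist_force: [0.1, -0.1, -4.3]
finger_gap: 27.8
finger_force: 40.0
```

```bash
python3 - <<'E'
from h import *
s=manip.read_state(); print(s["eef_pos"].round(1),s["eef_rot"].round(3),s["joints"].round(2))
r=R.from_euler('xyz',s["eef_rot"]); t=R.from_euler('xyz',[np.pi,.785,s["eef_rot"][2]]); print((t*r.inv()).as_rotvec(degrees=True))
E
```

```text
[598.7 310.3  75. ] [-3.131  0.78  -2.669] [ 0.41  0.45  1.87  0.71  0.05 -2.33]
[ 0.50813277 -0.06932412  0.41846998]
```

Tracking well now. I'll correct the 0.5° tilt and lower slowly to touch.

>>> jog_arm:
  plan: [0,0,-0.002,0.5,0,0.4,0,0,-0.004,0.5,0,0.4,0,0,-0.006,0.5,0,0.4,0,0,-0.007,0.5,0,0.4,0,0,-0.007,0.5,0,0.4]

```text
clock: 11.15
eef_pos: [599.4, 311.8, 70.3]
eef_rot: [-3.137, 0.779, -2.668]
wrist_force: [-0.4, -0.8, -2.4]
finger_gap: 27.5
finger_force: 40.0
```

>>> jog_arm:
  plan: [0,0,-0.0005,0,0,0,0,0,-0.001,0,0,0,0,0,-0.0015,0,0,0,0,0,-0.0015,0,0,0]

```text
clock: 11.55
eef_pos: [599.3, 312.1, 69.1]
eef_rot: [-3.141, 0.778, -2.673]
wrist_force: [1.5, -0.7, -3.4]
finger_gap: 27.6
finger_force: 40.0
```

```bash
python3 - <<'E'
from h import *
s=manip.read_state(); print(s["eef_pos"].round(1),s["eef_rot"].round(3),s["joints"].round(2),s["wrist_force"])
r=R.from_euler('xyz',s["eef_rot"]); t=R.from_euler('xyz',[np.pi,.785,s["eef_rot"][2]]); print((t*r.inv()).as_rotvec(degrees=True))
E
```

```text
[599.3 312.1  69.1] [-3.141  0.778 -2.673] [ 0.41  0.46  1.87  0.94  0.05 -2.55] [ 1.53791959 -0.65113969 -3.42170873]
[ 0.20357889 -0.32356124  0.03514633]
```

>>> jog_arm:
  plan: [0.004,0.002,0,0,0,-2,0.008,0.004,0,0,0,-4,0.01,0.005,-0.001,0,0,-4,0.01,0.005,-0.0015,0,0,-4,0.01,0.005,-0.002,0,0,-4,0.01,0.005,-0.0025,0,0,-4,0.01,0.005,-0.0025,0,0,-4]

```text
clock: 12.25
eef_pos: [608.8, 316.5, 67.2]
eef_rot: [-3.141, 0.777, -2.74]
wrist_force: [-1.2, -1.4, -2.1]
finger_gap: 27.9
finger_force: 40.0
```

```bash
python3 - <<'E'
from h import *
s=manip.read_state(); print(s["eef_pos"].round(1),s["eef_rot"].round(3),s["joints"].round(2),s["wrist_force"])
E
```

```text
[608.8 316.5  67.2] [-3.141  0.777 -2.74 ] [ 0.44  0.48  1.84 -0.54  0.05 -1.01] [-1.18629889 -1.4175639  -2.05748098]
```

Within about 0.5 mm of contact, so I'm releasing and backing off along the tool axis.

>>> jog_arm:
  plan: [0,0,0,0,0,0,0,0,0,0,0,0,0,0,0,0,0,0,0,0,0,0,0,0,0,0,0,0,0,0]
  claw: 0.06

```text
clock: 12.75
eef_pos: [608.5, 316.4, 66.5]
eef_rot: [-3.142, 0.776, -2.74]
wrist_force: [-0.3, 0.4, -0.6]
finger_gap: 59.4
finger_force: 0.0
```

>>> jog_arm:
  plan: [-0.01,-0.004,0.011,0,0,0,-0.03,-0.013,0.034,0,0,0,-0.052,-0.022,0.057,0,0,0,-0.075,-0.032,0.085,0,0,0,-0.09,-0.04,0.11,0,0,0,-0.09,-0.04,0.15,0,0,0,-0.09,-0.04,0.17,0,0,0,-0.09,-0.04,0.17,0,0,0]

```text
clock: 13.55
eef_pos: [519.1, 276.9, 240.1]
eef_rot: [3.141, 0.781, -2.74]
wrist_force: [-0.3, -0.5, -1.1]
finger_gap: 59.8
finger_force: 0.0
```

```bash
python3 - <<'E'
from h import *
s=manip.read_state(); print(s["eef_pos"].round(1),s["eef_rot"].round(3),s["joints"].round(2))
r=R.from_euler('xyz',s["eef_rot"]); t=R.from_euler('xyz',[np.pi,0,s["eef_rot"][2]]); print((t*r.inv()).as_rotvec(degrees=True))
for n in("top","scene","wrist"):
    c,p,d=grab(n); P=pts(c,d); np.savez(n+"2.npz",p=p,d=d,P=P)
    X,Y,Z=P[...,0],P[...,1],P[...,2]
    for a,b in((92,116),(44,60)):
        q=(Z>a)&(Z<b)&(abs(X-600)<70)&(abs(Y-312)<75)
        if q.sum()>10: print(n,a,q.sum(),np.median(Z[q]),cv2.minAreaRect(np.c_[X[q],Y[q]].astype(np.float32)))
cv2.imwrite("pics/w2.png",p[:,:,::-1])
E
```

```text
[519.1 276.9 240.1] [ 3.141  0.781 -2.74 ] [ 0.44  0.    1.97 -0.07  0.39 -1.48]
[-1.75396180e+01  4.11788615e+01 -1.26531771e-02]
top 92 78 106.05243337296122 ((597.215087890625, 314.79327392578125), (48.296756744384766, 27.629785537719727), 21.333654403686523)
top 44 159 51.60023852600307 ((614.8617553710938, 322.6437072753906), (87.3499984741211, 96.86768341064453), 22.929645538330078)
scene 92 136 102.10233519587837 ((594.981689453125, 312.9445495605469), (46.27678298950195, 32.59028244018555), 23.43549919128418)
scene 44 231 50.23463838737939 ((593.6517944335938, 311.6902160644531), (46.545677185058594, 103.6083984375), 17.734609603881836)
wrist 92 898 103.80922308178981 ((597.18994140625, 311.66864013671875), (45.32090377807617, 27.806119918823242), 22.624225616455078)
wrist 44 2120 51.783925665978245 ((596.6788940429688, 311.5101013183594), (44.75252914428711, 98.2235336303711), 22.398427963256836)
```

View pics/w2.png

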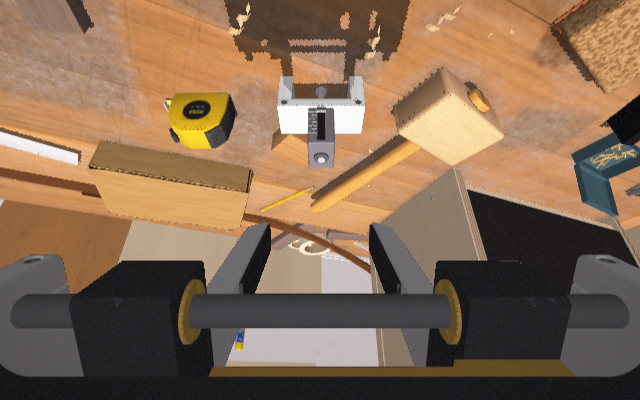

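The wrist view shows the gauge standing free at (321,120) in the image. In world terms it is at (597,311.6), its top reads 103.8 mm, its beam 51.8 mm, and its yaw is 22.5°. Next I take it from above with the tool vertical.

>>> jog_arm:
  plan: [0,0,0,-3.4,7.8,0,0.02,0.01,0,-6.8,15.6,0,0.04,0.02,0,-10.2,23.4,0,0.06,0.03,-0.02,-13.6,31.2,0,0.078,0.035,-0.04,-17.5,41.2,0,0.078,0.035,-0.06,-17.5,41.2,0,0.078,0.035,-0.06,-17.5,41.2,0,0.078,0.035,-0.06,-17.5,41.2,0,0.078,0.035,-0.06,-17.5,41.2,0]

```text
clock: 14.6
eef_pos: [596.2, 311.5, 178.1]
eef_rot: [3.141, -0.003, -2.739]
wrist_force: [0.3, 0.4, 0.2]
finger_gap: 60.0
finger_force: 0.0
```

```bash
python3 - <<'E'
from h import *
s=manip.read_state(); print(s["eef_pos"].round(1),s["eef_rot"].round(3),s["joints"].round(2))
r=R.from_euler('xyz',s["eef_rot"]); t=R.from_euler('xyz',[np.pi,0,np.radians(22.5-180)]); print((t*r.inv()).as_rotvec(degrees=True),np.array([597,311.6,65])-s["eef_pos"])
E
```

```text
[596.2 311.5 178.1] [ 3.141e+00 -3.000e-03 -2.739e+00] [ 0.43  0.6   1.15  0.    1.39 -1.55]
[ 0.04982453 -0.14563434 -0.54116656] [   0.78407956    0.11995606 -113.0884729 ]
```

>>> jog_arm:
  plan: [0.001,0,-0.03,0,0,-0.5,0.001,0,-0.06,0,0,-0.5,0.001,0,-0.09,0,0,-0.5,0.001,0,-0.105,0,0,-0.5,0.001,0,-0.113,0,0,-0.5,0.001,0,-0.113,0,0,-0.5,0.001,0,-0.113,0,0,-0.5]

```text
clock: 15.3
eef_pos: [598.0, 311.7, 65.2]
eef_rot: [3.141, -0.003, -2.748]
wrist_force: [0.1, 0.4, 0.9]
finger_gap: 60.9
finger_force: 0.0
```

>>> jog_arm:
  plan: [0,0,0,0,0,0,0,0,0,0,0,0,0,0,0,0,0,0,0,0,0,0,0,0,0,0,0,0,0,0,0,0,0,0,0,0]
  claw: 0.015
  force: 30

```text
clock: 15.9
eef_pos: [597.5, 311.4, 63.6]
eef_rot: [3.141, -0.006, -2.748]
wrist_force: [-0.6, 0.1, 1.7]
finger_gap: 27.8
finger_force: 30.0
```

>>> jog_arm:
  plan: [0,0,0.02,0,0,0,0,0,0.06,0,0,0,0,0,0.1,0,0,0,0,0,0.1,0,0,0,0,0,0.1,0,0,0]

```text
clock: 16.4
eef_pos: [597.3, 311.3, 163.0]
eef_rot: [3.141, -0.006, -2.748]
wrist_force: [-0.6, -0.7, -4.3]
finger_gap: 27.9
finger_force: 30.0
```

```bash
python3 - <<'E'
from h import *
s=manip.read_state(); print(s["eef_pos"].round(2),s["eef_rot"].round(3),s["joints"].round(2))
E
```

```text
[597.27 311.29 163.  ] [ 3.141 -0.006 -2.748] [ 0.43  0.62  1.17  0.    1.37 -1.54]
```

>>> jog_arm:
  plan: [-0.015,-0.036,0,0,0,-1,-0.03,-0.075,0,0,0,-3,-0.048,-0.115,0,0,0,-5,-0.066,-0.16,0,0,0,-6.2,-0.084,-0.2,0,0,0,-6.2,-0.102,-0.245,0,0,0,-6.2,-0.118,-0.28,0,0,0,-6.2,-0.126,-0.3,0,0,0,-6.2,-0.13,-0.31,0,0,0,-6.2,-0.13,-0.31,0,0,0,-6.2,-0.13,-0.31,0,0,0,-6.2,-0.13,-0.31,0,0,0,-6.2]

```text
clock: 17.6
eef_pos: [467.6, 2.3, 163.0]
eef_rot: [3.141, -0.006, -2.856]
wrist_force: [-0.3, 0.2, -4.2]
finger_gap: 27.9
finger_force: 30.0
```

```bash
python3 - <<'E'
from h import *
s=manip.read_state(); print(s["eef_pos"].round(1),s["eef_rot"].round(3),s["joints"].round(2))
for n in("wrist","top","scene"):
    c,p,d=grab(n); P=pts(c,d); X,Y,Z=P[...,0],P[...,1],P[...,2]
    for nm,a,b in(("body",16.5,28),("tenon",10,16.5),("beam",140,155),("sleeve",192,206)):
        q=(Z>a)&(Z<b)&(X>430)&(X<640)&(Y>-60)&(Y<80)
        k,l,st,_=cv2.connectedComponentsWithStats(q.astype(np.uint8))
        if k<2: continue
        q=l==1+np.argmax(st[1:,4])
        if q.sum()>10: print(n,nm,q.sum(),np.median(Z[q]),cv2.minAreaRect(np.c_[X[q],Y[q]].astype(np.float32)))
    if n=="wrist": cv2.imwrite("pics/w3.png",p[:,:,::-1])
E
```

```text
[467.6   2.3 163. ] [ 3.141 -0.006 -2.856] [-0.07  0.16  1.79 -0.    1.19 -1.93]
wrist tenon 764 14.435067338259756 ((464.7267150878906, -0.12399482727050781), (25.40096664428711, 33.498409271240234), 16.034814834594727)
wrist beam 4943 151.5623230629635 ((467.11053466796875, 2.733531951904297), (44.901676177978516, 98.10298156738281), 16.351343154907227)
wrist sleeve 4148 203.49208564827313 ((464.89312744140625, 1.8479938507080078), (37.25865173339844, 52.24150848388672), 14.431532859802246)
top body 30 21.199525800418314 ((598.6367797851562, 53.12461471557617), (23.46308135986328, 24.5286808013916), 6.183859825134277)
scene body 341 19.213896326836675 ((545.3025512695312, 26.02553939819336), (146.31646728515625, 52.44898986816406), 15.333019256591797)
scene tenon 75 12.763550370940948 ((470.6766052246094, 2.493255615234375), (41.1673583984375, 50.32543182373047), 21.924400329589844)
scene beam 224 149.4125891199895 ((465.6706848144531, 5.304573059082031), (46.95499038696289, 100.18196105957031), 14.045316696166992)
scene sleeve 99 201.43455890601388 ((460.978759765625, 6.062795639038086), (52.91521453857422, 37.15091323852539), 70.94625091552734)
```

View pics/w3.png

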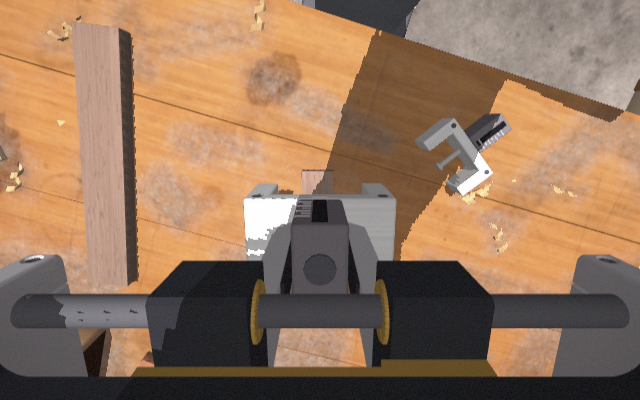

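The wrist view shows the gauge centred over the tenon, whose end shows at (318,182). The beam centre is (467.1,2.7) against a tenon centre of (466.7,0.7), and the yaws match. I'll shift -2 mm in y and lower.

>>> jog_arm:
  plan: [0,-0.002,-0.02,0,0,0,0,-0.002,-0.045,0,0,0,0,-0.002,-0.065,0,0,0,0,-0.002,-0.072,0,0,0,0,-0.002,-0.072,0,0,0,0,-0.002,-0.072,0,0,0]

```text
clock: 18.35
eef_pos: [468.0, -0.5, 92.3]
eef_rot: [-3.141, -0.005, -2.856]
wrist_force: [0.5, 0.1, -3.7]
finger_gap: 27.8
finger_force: 30.0
```

>>> jog_arm:
  plan: [0,0,-0.003,0,0,0,0,0,-0.006,0,0,0,0,0,-0.009,0,0,0,0,0,-0.012,0,0,0,0,0,-0.015,0,0,0,0,0,-0.018,0,0,0,0,0,-0.02,0,0,0,0,0,-0.022,0,0,0,0,0,-0.024,0,0,0,0,0,-0.024,0,0,0,0,0,-0.024,0,0,0]

```text
clock: 19.45
eef_pos: [467.4, -0.6, 67.4]
eef_rot: [3.141, -0.006, -2.857]
wrist_force: [-0.4, 0.6, -2.7]
finger_gap: 28.0
finger_force: 30.0
```

>>> jog_arm:
  plan: [0,0.001,-0.001,0,0,0,0,0.001,-0.002,0,0,0,0,0.001,-0.003,0,0,0,0,0.001,-0.0035,0,0,0,0,0.001,-0.0035,0,0,0]

```text
clock: 19.95
eef_pos: [467.4, 0.4, 63.8]
eef_rot: [3.141, -0.006, -2.857]
wrist_force: [-0.0, -0.9, -2.4]
finger_gap: 27.8
finger_force: 30.0
```

>>> jog_arm:
  plan: [0,0,0,0,0,0,0,0,0,0,0,0,0,0,0,0,0,0,0,0,0,0,0,0,0,0,0,0,0,0]
  claw: 0.06

```text
clock: 20.45
eef_pos: [467.5, 0.4, 64.0]
eef_rot: [3.142, -0.006, -2.857]
wrist_force: [-0.0, -0.9, -0.1]
finger_gap: 59.3
finger_force: 0.0
```

>>> jog_arm:
  plan: [0,0,0.01,0,0,0,0,0,0.04,0,0,0,0,0,0.08,0,0,0,0,0,0.12,0,0,0,-0.02,0,0.16,0,0,0,-0.05,0,0.18,0,0,0,-0.05,0,0.18,0,0,0,-0.05,0,0.18,0,0,0]

```text
clock: 21.25
eef_pos: [417.5, 0.4, 244.7]
eef_rot: [-3.141, -0.004, -2.857]
wrist_force: [-0.6, -0.2, -0.3]
finger_gap: 60.0
finger_force: 0.0
```

```bash
python3 - <<'E'
from h import *
for n in("wrist","scene","top"):
    c,p,d=grab(n); P=pts(c,d); X,Y,Z=P[...,0],P[...,1],P[...,2]
    for nm,a,b in(("body",16.5,28),("tenon",10,16.5),("beam",46,58),("sleeve",98,108),("rod",112,130)):
        q=(Z>a)&(Z<b)&(X>410)&(X<640)&(Y>-60)&(Y<80)
        k,l,st,_=cv2.connectedComponentsWithStats(q.astype(np.uint8))
        if k<2: continue
        q=l==1+np.argmax(st[1:,4])
        if q.sum()>5: print(n,nm,q.sum(),np.median(Z[q]),cv2.minAreaRect(np.c_[X[q],Y[q]].astype(np.float32)))
    if n=="wrist": cv2.imwrite("pics/w4.png",p[:,:,::-1])
E
```

```text
wrist body 1527 20.17024778793086 ((545.4835815429688, 22.61042022705078), (91.43218231201172, 45.37477493286133), 16.52664566040039)
wrist tenon 55 14.232621514007121 ((453.39605712890625, -3.595963478088379), (2.3825886249542236, 32.56792068481445), 16.472352981567383)
wrist beam 1847 52.12241972261603 ((468.3204345703125, 1.0219573974609375), (43.63644027709961, 97.55146789550781), 16.44099235534668)
wrist sleeve 907 104.12314928453026 ((468.7589416503906, 0.9827289581298828), (44.59247589111328, 27.35555648803711), 16.270044326782227)
wrist rod 74 122.77045808243943 ((468.58270263671875, 1.6643733978271484), (8.097234725952148, 7.2334818840026855), 21.168031692504883)
scene body 294 18.79328546355589 ((558.7755126953125, 29.421039581298828), (118.64945220947266, 49.11096954345703), 15.38171672821045)
scene tenon 39 13.187707994165521 ((542.5928344726562, 40.92496871948242), (63.3182258605957, 18.1685791015625), 15.826268196105957)
scene beam 180 50.32166511724904 ((465.00604248046875, 3.152118682861328), (45.32049560546875, 103.4173812866211), 14.324886322021484)
scene sleeve 91 102.26536293808499 ((466.7107238769531, 3.9046859741210938), (45.33185577392578, 33.15845489501953), 20.200727462768555)
scene rod 11 118.2279965401599 ((466.65142822265625, 2.010925769805908), (6.665159702301025, 10.324328422546387), 23.465272903442383)
top body 115 22.365584682553163 ((581.4603881835938, 45.023277282714844), (84.15599822998047, 41.00634765625), 0.9214082360267639)
top tenon 6 12.420708215840477 ((580.56396484375, 56.82858657836914), (20.75726318359375, 4.0085272789001465), 53.77166748046875)
top sleeve 6 106.03453714223792 ((484.82415771484375, 4.666932106018066), (8.617071151733398, 5.149381637573242), 29.209957122802734)
```

View pics/w4.png

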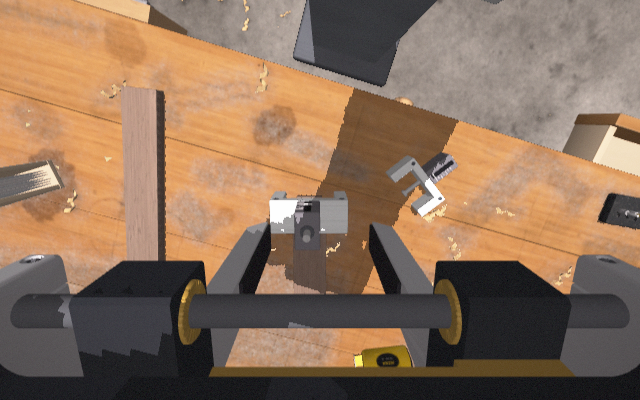

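The wrist view shows the gauge standing free over the tenon at (308,215). The beam is at 52.1 mm and the sleeve top at 104.1 mm, so it is flat on the bench. The rod top is at 122.8 mm, which gives a reading of about 14 mm. The gauge centre (468.4,1.0) is within 2 mm of the tenon centre.

```bash
python3 -c "
from h import *
print(manip.sign_off())"
```

```text
the job is handed in; nothing more can be done
None
```

The gauge was stood upright and released on the bare bench, then set over the tenon, where the cameras show it flat on both legs at about 14 mm; the zero itself was inferred from its standing height, and the job is handed in (the sign-off gave no verdict).

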